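# Wind open the holding fixture and tray the finished buckle

### The job

Wind the crank anticlockwise until the fixture's jaw is fully open against its stop. Then lift the belt buckle out of the fixture and lay it decorated side up on the empty cork pad in the sheet pan, lengthwise along the pad and without overhanging it, set down rather than dropped. Leave the three buckles already in the pan and the brush where they lie, and the jaw open.

Things in the scene. Friction and masses are not known exactly. Their poses are not given: they have to be found in the camera images.
- crank (a joint): Angle of the crank in rad about a vertical axis; grows anticlockwise seen from above, which opens the jaw by 2.8 mm per rad. 0 is the closed end, 8.0 is the open stop (about one and a quarter turns). It starts anywhere from 0 to 1.6. It stays where it is left; friction needs about 2 to 4 N at the grip.
- crank_grip (a point): Centre of the upright square wooden grip, 24 x 24 mm and 55 mm tall, fixed rigidly to the flat steel crank arm (it does not spin, it turns with the arm). The point is 131 mm above the table, half-way up; the grip's top is 28 mm higher, the arm's top 28 mm lower. Its x axis points outward from the crank's axis, y in the opening direction; the flat sides face along x and y.
- crank_axis (a point): Point on the crank's vertical turning axis, level with the grip's centre (131 mm above the table), which circles it at 55 mm radius. Its axes are the fixture's; at crank 0 the arm points along its +x. The grey gear housing below has its top 76 mm above the table.
- jaw (a joint): Opening travel of the sliding jaw in m, driven by the crank: 0 closed, 0.0224 fully open. Its lip covers the last 13 mm of the buckle when closed, 4 mm above its flat top; fully open it leaves the buckle's end clear by 9 mm.
- buckle_center (a point): Centre, half-way up, of the flat oval steel belt buckle with brass relief held in the fixture: straight parallel sides, 110 mm long (its x), 50 mm wide (its y), 12 mm thick (relief 3 mm more on top), 0.2 to 0.4 kg; z out of the decorated side. It starts level, lengthwise along the fixture, its underside 60 mm above the table.
- fixture: Bench fixture, fixed; origin under its centre, y along its length from buckle to crank. Base plate 90 x 335 x 16 mm. The buckle lies centred at y = -80 mm on a rest 34 mm wide and 66 mm long, so its long sides overhang and are free to grip at mid-length. A plain stop (50 mm wide, top 80 mm above the table) is at its far end, the sliding jaw (top 86 mm) at the crank end.
- empty_place (a point): Centre of the top of the empty cork pad, 130 mm long (its x) x 70 mm wide (its y), 6 mm above the table. It is one of four alike pads in an aluminium sheet pan 330 x 280 mm with a rim 22 mm high; pad centres are 150 mm apart lengthwise and 120 mm apart sideways.
- done0_center (a point): Centre of a finished buckle of the same kind lying in the middle of another pad in the pan; to be left alone.
- done1_center (a point): Centre of a second finished buckle in the pan; to be left alone.
- done2_center (a point): Centre of a third finished buckle in the pan; to be left alone.
- brush: Bench brush about 200 mm long lying on the table beyond the fixture; to be left alone.
- tray: The aluminium sheet pan, 330 x 280 x 22 mm, fixed; origin at the centre of its underside, x along its longer side.
Things that resemble listed ones, but are neither listed nor needed, are in the scene too. What is shaped like the part that bears buckle_center but blue or turquoise is not meant.

How it is judged:
On the way:
1. the jaw is wound fully open (crank past 7.5 rad of 8) while the buckle still lies in the fixture (value of joint crank above 7.5 rad and value of joint jaw above 0.0208 m and distance of buckle_center from where it was at the start of the episode below 0.02 m), for 0.2 s.
At the end, for the whole second after the job is handed in: Buckle at rest, flat, decorated side up on the empty cork pad: centre within 15 mm of the pad's, length along the pad's within 0.3 rad (either way round). Crank still past 7.3 rad. Other buckles within 20 mm, brush within 30 mm of where they were (horizontal distance between buckle_center and empty_place below 0.015 m and z of buckle_center in the frame of empty_place between 0.003 and 0.009 m and angle between the x axis of buckle_center and the x axis of empty_place, either way round below 0.3 rad and angle between buckle_center's own z axis and vertical below 0.1 rad and linear speed of buckle below 0.02 m/s and value of joint crank above 7.3 rad and distance of each of done0_center, done1_center, done2_center from where it was at the start of the episode below 0.02 m and distance of brush from where it was at the start of the episode below 0.03 m); the robot touches nothing.
It fails at once if a finished buckle in the pan is pushed more than 20 mm (distance of any of done0_center, done1_center, done2_center from where it was at the start of the episode above 0.02 m).
It fails at once if the brush is pushed more than 30 mm (distance of brush from where it was at the start of the episode above 0.03 m).
It fails at once if the buckle is dropped (falls unheld at over 0.5 m/s more than 30 mm above the pad) (contact force between the fingers and buckle below 0.05 N and linear speed of buckle above 0.5 m/s and z of buckle_center in the frame of empty_place above 0.03 m).
It also fails if it takes over 72 s, if anything falls off the work surface, if the arm or the gripper's body presses on something with over 40 N, if the wrist force passes 120 N, or if a joint passes its speed limit or range.

### The arm

A 6-joint arm with a two-finger parallel gripper is mounted at the origin on the work surface. World frame = base frame: x ahead of the robot, y to its left, z up, the work surface at z = 0. Lengths are in m, angles in rad, forces in N, time in s.
With the tool pointing down it reaches from about 0.3 to 0.775 m from the base axis. Payload 14.6 kg.
Tool frame: the origin (TCP) lies on the centre line of the jaws, within the pads' length; the fingertips stand 25 mm ahead of it and the grasp point (between the pads) lies 6 mm ahead of it (ctrl.tip_reach is the distance from the TCP to the fingertips, in m); z points along the fingers, y is the line along which they close (so a half turn about z gives the same grasp; the last joint's range is limited). The gripper opens to 94 mm and grips with 3 to 60 N. Pads are 16 mm wide; open, the fingers measure 119 mm over their backs; the gripper's body (75 mm by 177 mm) begins 78 mm behind the grasp point.
Start: joints at [-1.303, 0.3, 1.521, -0, 1.321, -0.067], TCP at [0.181, -0.519, 0.23] pointing down, gripper open.
Joint ranges: [-3.03, 3.03], [-0.79, 2.21], [0.23, 2.52], [-1.04, 4.18], [0, 3.07], [-2.55, 2.55]. Speed limits (rad/s): [2.22, 2.22, 2.57, 3.14, 3.14, 3.14].

### API

Orientations are given as [roll, pitch, yaw] about the fixed x, y, z axes, in that order (R = Rz(yaw) Ry(pitch) Rx(roll)).
In Python, from station import ctrl gives the robot as it stands. The module is installed in compiled form; this text tells all that it offers.
- The arm moves only by the tool apply_moves, never from a script. Its argument "deltas" is a list of rows, each a list of 7 numbers: the closure in counts, from 0 (fully open) to 255 (shut), then the shift along the world's x, y, z in cm, then the turn, a rotation vector about the world's x, y, z in rad. In form: [[jaw, tx, ty, tz, ax, ay, az], ...]. A call has 1 to 10 rows; each row shifts and turns the commanded pose from where the row before left it; what a row does not reach is not made up. A row lasts 1/10 s, in which the tool goes at most 50 mm and 8.59 degrees, less where a joint would pass 70% of its speed; a pose out of reach is approached as far as the arm can. A call with a gripper value outside its range is refused whole. The fingers move at their own pace and stop on an object; "grip_force" is the grip in N (left out, the last holds). Time passes only in rows, so rows that do not move let the fingers close. It gives the time, the measured TCP pose, the force, the opening and the grip force at its end, in the units of the state.
- ctrl.get_obs(): the state, without advancing time (a new reading comes with each control period).
- ctrl.camera(name): name is "scene" or "top"; returns a dict with "img" (420x560x3 uint8, red, green, blue), "K" (3x3 intrinsics, pixels), "pose" (4x4, takes a point from camera to world coordinates). Camera axes: x right, y up, looking along -z (the intrinsics and any distortion apply to the point x, -y, -z); pixel columns grow to the right and rows downward; lengths in m; the calibration is good to about 2 mm. A picture is of the moment at which its call begins. There is no depth.
- ctrl.hand_in(): hands the job in; it is judged then, once.
The state is a dict: "time_s": time; "qpos": joint angles; "joint_vel": joint speeds; "tau": joint torques, N m; "ee_pos": TCP position; "eef_rot": TCP orientation; "force": force on the tool from outside, world axes, zero at the start; "moment": the same for the moment, N m; "grip_width": finger opening in m; "grip_force": force on a finger pad.
Only numpy, scipy, OpenCV 4.12 (cv2) and the standard library are available. Lean on these libraries where they do the work, as an engineer would, in place of code of your own. Each camera call takes 0.05 s, during which the arm holds its last target. There are 200 camera calls.

## Working session

There is one attempt and no reset: what is moved stays moved. The work goes in short steps, Python scripts to look and compute and a tool call to move; the robot and the scene stay as the last step left them, time stands still between calls to the robot, and variables do not carry over. Pictures are saved under pics/ and viewed, at most 10 in all, crops included, and the job is handed in when it is done.

Besides the shell and the picture viewer there is one more tool, called after "Call:" as name(argument=value, ...), one argument or row to a line, values as JSON. apply_moves: Moves the arm, as the interface text tells. Its arguments: {"type":"object","properties":{"deltas":{"type":"array"},"grip_force":{"type":"number"}},"required":["deltas"]}

```bash
mkdir -p pics; cat > h.py <<'E'
import numpy as np, cv2
from station import ctrl
def snap(n,f):
    c=ctrl.camera(n); cv2.imwrite(f,c["img"][:,:,::-1]); np.savez(f[:-4]+'.npz',K=c["K"],pose=c["pose"]); return c
def px2w(f,uv,z):
    d=np.load(f); K=d['K'];P=d['pose']; uv=np.atleast_2d(uv).astype(float)
    r=np.linalg.inv(K)@np.c_[uv,np.ones(len(uv))].T
    r=P[:3,:3]@np.array([r[0],-r[1],-r[2]]); o=P[:3,3:]
    return (o+r*(z-o[2])/r[2]).T
E
python3 - <<'E'
from h import *
for n in("top","scene"):
    c=ctrl.camera(n); 
    snap(n,f"pics/{n}0.png"); print({k:np.round(v,3).tolist() for k,v in c.items() if k!="img"},[k for k in c])
print(ctrl.get_obs())
E
```

```text
{'K': [[545.079, 0.0, 272.552], [0.0, 545.079, 215.718], [0.0, 0.0, 1.0]], 'pose': [[-0.012, 0.997, -0.076, 0.46], [-1.0, -0.012, 0.009, 0.017], [0.008, 0.076, 0.997, 1.291], [0.0, 0.0, 0.0, 1.0]]} ['img', 'K', 'pose']
{'K': [[436.165, 0.0, 283.493], [0.0, 436.165, 206.719], [0.0, 0.0, 1.0]], 'pose': [[-0.488, -0.725, 0.485, 0.985], [0.873, -0.41, 0.265, 0.228], [0.006, 0.553, 0.833, 0.816], [0.0, 0.0, 0.0, 1.0]]} ['img', 'K', 'pose']
{'time_s': 0.2, 'qpos': array([-1.30261860e+00,  3.00263703e-01,  1.52132417e+00, -2.64048392e-05,
        1.32068779e+00, -6.66105961e-02]), 'joint_vel': array([-0.00066522, -0.00102015, -0.00078727, -0.00122827,  0.0005248 ,
       -0.00124081]), 'tau': array([-2.99847852e-04, -5.31504464e+01, -3.52562535e+01,  7.07529509e-02,
        2.34025111e-02, -4.08301514e-05]), 'ee_pos': array([ 0.18066384, -0.51934143,  0.23010879]), 'eef_rot': array([-3.14090945e+00, -1.99402595e-05,  3.34794858e-01]), 'force': array([-0.3928651 ,  0.3192222 , -0.85833047]), 'moment': array([-4.38081558e-02,  8.56792601e-05,  3.21247317e-03]), 'grip_force': 0.0, 'grip_width': 0.09398849191103448}
```

View pics/top0.png

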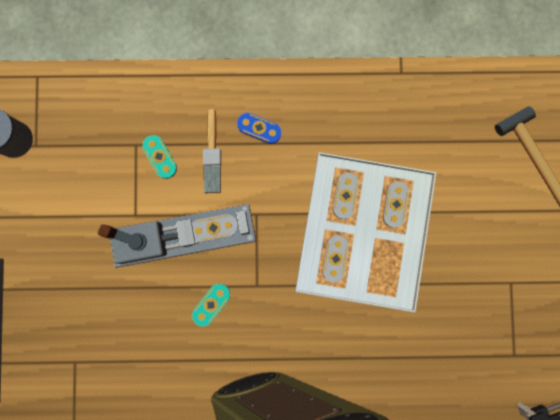

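View pics/scene0.png

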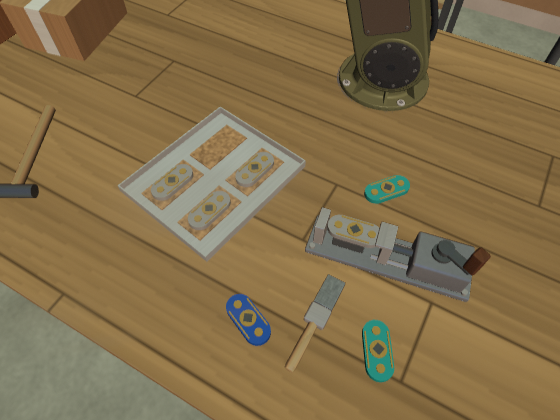

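Top view: buckle near (213,229), hub (136,241), grip (106,231), empty pad near (384,267), brush (212,165). I'll zoom in to refine these.

```bash
python3 - <<'E'
from h import *
im=cv2.imread('pics/top0.png')
a=cv2.resize(im[195:275,95:265],None,fx=4.5,fy=4.5,interpolation=cv2.INTER_CUBIC)  # 765x360
b=cv2.resize(im[225:305,350:420],None,fx=3,fy=3,interpolation=cv2.INTER_CUBIC) # 210x240
o=np.zeros((600,765,3),np.uint8); o[:360]=a; o[360:600,:210]=b
s=cv2.imread('pics/scene0.png')
c=cv2.resize(s[205:305,300:500],None,fx=2.4,fy=2.4,interpolation=cv2.INTER_CUBIC); o[360:600,230:710]=c
cv2.imwrite('pics/z.png',o)
f='pics/top0.npz'
for n,uv,z in[('buck',(213.5,229),.072),('hub',(136,241),.11),('grip',(106,231.5),.158),('pad',(384,267),.006)]:print(n,px2w(f,uv,z).round(4))
print('pan corners',px2w(f,[(320,154),(435,173),(415,311),(297,291)],.022).round(4).tolist())
print('base',px2w(f,[(110,241),(250,206),(256,241),(117,267)],.016).round(4).tolist())
E
```

```text
buck [[0.524  0.1386 0.072 ]]
hub [[0.498  0.3022 0.11  ]]
grip [[0.5169 0.3528 0.158 ]]
pad [[ 0.4333 -0.2549  0.006 ]]
pan corners [[0.7005, -0.1078, 0.022], [0.6524, -0.3779, 0.022], [0.3316, -0.3204, 0.022], [0.3809, -0.0486, 0.022]]
base [[0.5017, 0.3853, 0.016], [0.58, 0.0584, 0.016], [0.4977, 0.0451, 0.016], [0.4412, 0.3685, 0.016]]
```

View pics/z.png

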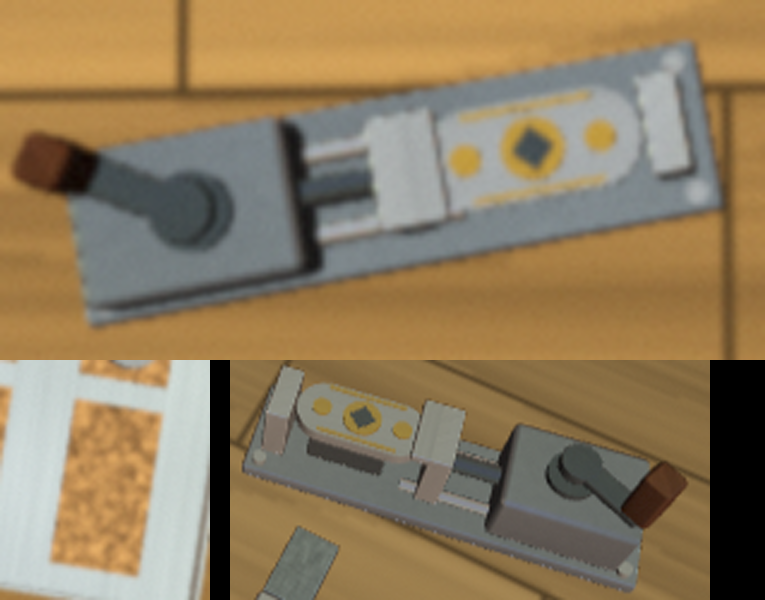

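```bash
python3 - <<'E'
from h import *
f='pics/top0.npz'
A=lambda p:np.array(p)/4.5+[95-.39,195-.39]
B=lambda p:np.array(p)/3+[350-.33,225-120-.33]
base=px2w(f,A([(693,42),(720,208),(92,325)]),.016)
tr,br,bl=base; ey=bl-br; ex=tr-br
print('len',np.linalg.norm(ey),np.linalg.norm(ex),'yaw y-axis',np.arctan2(-ey[0],ey[1]),'yaw x',np.arctan2(ex[1],ex[0]))
c=(tr+bl)/2; th=np.arctan2(-ey[0],ey[1]); R=np.array([[np.cos(th),-np.sin(th)],[np.sin(th),np.cos(th)]])
print('c',c,'buckle pred',c[:2]+R@[0,-.08])
bk=px2w(f,A([(531,149)]),.075)[0]; print('buckle',bk)
bd=px2w(f,A([(465,161),(600,136)]),.075); d=bd[0]-bd[1]; print('mid brass',bd.mean(0),'yaw',np.arctan2(-d[0],d[1]))
hub=px2w(f,A([(188,209)]),.103)[0]; g=px2w(f,A([(42,163)]),.158)[0]
print('hub',hub,'in fix',R.T@(hub[:2]-c[:2]),'grip',g,'r',np.linalg.norm(g[:2]-hub[:2]))
v=R.T@(g[:2]-hub[:2]); print('crank',np.arctan2(v[1],v[0]))
p=px2w(f,B([(78,400),(160,407),(135,577),(50,562)]),.006); m=p.mean(0)
e=(p[0]+p[1]-p[2]-p[3])/2; print('pad',m,'L',np.linalg.norm(e),'W',np.linalg.norm(p[0]-p[1]),'yaw',np.arctan2(e[1],e[0]))
q=px2w(f,[(320,154),(435,173),(415,311),(297,291)],.022); qc=q.mean(0); e=(q[0]+q[1]-q[2]-q[3])/2;y=np.arctan2(e[1],e[0])
print('pan',qc,y,np.linalg.norm(e),'pad pred',qc[:2]+np.array([[np.cos(y),-np.sin(y)],[np.sin(y),np.cos(y)]])@[-.075,-.06])
E
```

```text
len 0.32955148517033456 0.08773773289009462 yaw y-axis 0.172254188919446 yaw x 0.15153781782066628
c [0.51323618 0.21728856 0.016     ] buckle pred [0.52694847 0.13847249]
buckle [0.52668576 0.14028357 0.075     ]
mid brass [0.52692879 0.1395191  0.075     ] yaw 0.1720028100946525
hub [0.49808015 0.30303235 0.103     ] in fix [-0.00023494  0.08707266] grip [0.51829957 0.35710306 0.158     ] r 0.05772752358115372
crank 1.0406977151442516
pad [ 0.43391527 -0.25712863  0.006     ] L 0.1315282760024752 W 0.06476958057447166 yaw -0.18669455081807548
pan [ 0.51638142 -0.21367426  0.022     ] -0.1802207594752151 0.3254856869103025 pad pred [ 0.43184131 -0.259259  ]
```

Grip at about (.517,.354), crank at about 1.04 rad, axis at (.498,.303) and fixture yaw at .172. The sizes and spacings match the given ones. Moving to above the grip.

Call:
apply_moves(
  deltas=[
    [0,1.4,3.64,0,0,0,0.0365],
    [0,1.4,3.64,0,0,0,0.0365],
    [0,1.4,3.64,0,0,0,0.0365],
    [0,1.4,3.64,0,0,0,0.0365],
    [0,1.4,3.64,0,0,0,0.0365],
    [0,1.4,3.64,0,0,0,0.0365],
    [0,1.4,3.64,0,0,0,0.0365],
    [0,1.4,3.64,0,0,0,0.0365],
    [0,1.4,3.64,0,0,0,0.0365],
    [0,1.4,3.64,0,0,0,0.0365],
  ],
  grip_force=10,
)

```text
time_s: 1.2
ee_pos: [0.3209, -0.1539, 0.2305]
eef_rot: [3.141, -0.0, 0.701]
force: [0.2, 0.4, 0.4]
grip_width: 0.0941
grip_force: 0.0
```

Call:
apply_moves(
  deltas=[
    [0,1.4,3.64,0,0,0,0.0365],
    [0,1.4,3.64,0,0,0,0.0365],
    [0,1.4,3.64,0,0,0,0.0365],
    [0,1.4,3.64,0,0,0,0.0365],
    [0,1.4,3.64,0,0,0,0.0365],
    [0,1.4,3.64,0,0,0,0.0365],
    [0,1.4,3.64,0,0,0,0.0365],
    [0,1.4,3.64,0,0,0,0.0365],
    [0,1.4,3.64,0,0,0,0.0365],
    [0,1.4,3.64,0,0,0,0.0365],
  ],
)

```text
time_s: 2.2
ee_pos: [0.4609, 0.2102, 0.2303]
eef_rot: [-3.142, 0.0, 1.067]
force: [-0.5, -0.2, 0.1]
grip_width: 0.0941
grip_force: 0.0
```

Call:
apply_moves(
  deltas=[
    [60,1.4,3.64,0,0,0,0.0365],
    [60,1.4,3.64,0,0,0,0.0365],
    [60,1.4,3.64,0,0,0,0.0365],
    [60,1.4,3.5,0,0,0,0.0365],
    [60,0,0,0,0,0,0],
    [60,0,0,0,0,0,0],
  ],
)

```text
time_s: 2.8
ee_pos: [0.5165, 0.3529, 0.2296]
eef_rot: [-3.141, 0.001, 1.211]
force: [-0.1, -0.3, 0.6]
grip_width: 0.0719
grip_force: 0.0
```

```bash
python3 - <<'E'
from h import *
o=ctrl.get_obs(); print(o['time_s'],o['ee_pos'],o['eef_rot'],o['qpos'],o['grip_width'])
snap('scene','pics/s1.png');snap('top','pics/t1.png')
s=cv2.imread('pics/s1.png');t=cv2.imread('pics/t1.png')
im=np.hstack([s[200:350,330:530],t[150:300,60:260]]);cv2.imwrite('pics/z1.png',cv2.resize(im,None,fx=2,fy=2,interpolation=cv2.INTER_CUBIC))
E
```

```text
2.8 [0.5164601  0.35291853 0.22960047] [-3.14080866e+00  1.13198897e-03  1.21134753e+00] [ 5.40948726e-01  4.71867110e-01  1.28691542e+00 -9.05552596e-05
  1.38418421e+00  9.00414825e-01] 0.07190744579122499
```

View pics/z1.png

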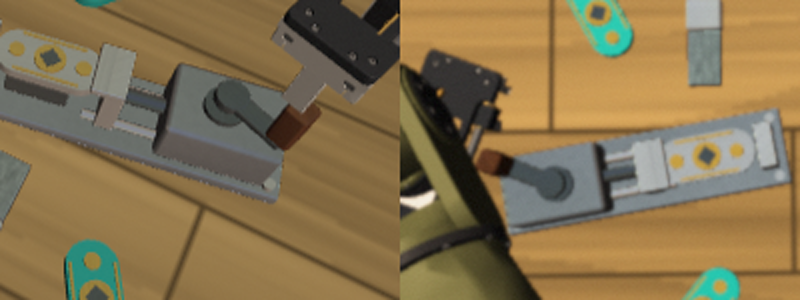

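The hand is over the grip, with one finger visible on its +x side and the grip below the jaws. Descending, then closing.

Call:
apply_moves(
  deltas=[
    [60,0.1,0.15,-2,0,0,0],
    [60,0,0,-2,0,0,0],
    [60,0,0,-2,0,0,0],
    [60,0,0,-1.5,0,0,0],
    [60,0,0,-1,0,0,0],
    [255,0,0,0,0,0,0],
    [255,0,0,0,0,0,0],
    [255,0,0,0,0,0,0],
    [255,0,0,0,0,0,0],
    [255,0,0,0,0,0,0],
  ],
  grip_force=10,
)

```text
time_s: 3.9
ee_pos: [0.5178, 0.3543, 0.1459]
eef_rot: [3.141, -0.001, 1.211]
force: [-0.6, 0.1, -0.3]
grip_width: 0.0356
grip_force: 0.0
```

```bash
cat > arc.py <<'E'
from h import *
import sys
o=ctrl.get_obs(); n=int(sys.argv[1]); s=float(sys.argv[2]); c=np.array([.498,.303])
d=o['ee_pos'][:2]-c; print(o['time_s'],o['ee_pos'],o['eef_rot'],o['force'].round(1),o['grip_width'],o['grip_force'],'q6',o['qpos'][5]); r=np.linalg.norm(d); a=np.arctan2(d[1],d[0]); print('r',r,'ang',a,'crank',a-.172)
A=a+s*np.arange(n+1); p=c+.055*np.c_[np.cos(A),np.sin(A)]
if len(sys.argv)>3: p[0]=o['ee_pos'][:2]
D=np.diff(p,axis=0)*100
print([[255,float(round(x,2)),float(round(y,2)),0,0,0,s] for x,y in D])
E
python3 arc.py 20 .14
```

```text
3.9 [0.51783531 0.35433263 0.14591964] [ 3.14114197e+00 -5.59660586e-04  1.21078134e+00] [-0.6  0.1 -0.3] 0.03560804673608507 0.0 q6 0.9017384642941577
r 0.05503160827087615 ang 1.2020623073083985 crank 1.0300623073083985
[[255, -0.74, 0.23, 0, 0, 0, 0.14], [255, -0.76, 0.12, 0, 0, 0, 0.14], [255, -0.77, 0.01, 0, 0, 0, 0.14], [255, -0.76, -0.09, 0, 0, 0, 0.14], [255, -0.74, -0.2, 0, 0, 0, 0.14], [255, -0.71, -0.3, 0, 0, 0, 0.14], [255, -0.66, -0.4, 0, 0, 0, 0.14], [255, -0.6, -0.48, 0, 0, 0, 0.14], [255, -0.52, -0.56, 0, 0, 0, 0.14], [255, -0.44, -0.63, 0, 0, 0, 0.14], [255, -0.35, -0.69, 0, 0, 0, 0.14], [255, -0.25, -0.73, 0, 0, 0, 0.14], [255, -0.14, -0.76, 0, 0, 0, 0.14], [255, -0.04, -0.77, 0, 0, 0, 0.14], [255, 0.07, -0.77, 0, 0, 0, 0.14], [255, 0.18, -0.75, 0, 0, 0, 0.14], [255, 0.28, -0.72, 0, 0, 0, 0.14], [255, 0.38, -0.67, 0, 0, 0, 0.14], [255, 0.47, -0.61, 0, 0, 0, 0.14], [255, 0.55, -0.54, 0, 0, 0, 0.14]]
```

Fingers are still closing, so I'll let them finish while I lower 0.3 cm.

Call:
apply_moves(
  deltas=[
    [255,0,0,-0.3,0,0,0],
    [255,0,0,0,0,0,0],
    [255,0,0,0,0,0,0],
    [255,0,0,0,0,0,0],
  ],
)

```text
time_s: 4.3
ee_pos: [0.5177, 0.3543, 0.1422]
eef_rot: [-3.141, 0.0, 1.211]
force: [3.1, 1.9, -4.1]
grip_width: 0.0239
grip_force: 10.0
```

Call:
apply_moves(
  deltas=[
    [255,-0.74,0.23,0,0,0,0.14],
    [255,-0.76,0.12,0,0,0,0.14],
    [255,-0.77,0.01,0,0,0,0.14],
    [255,-0.76,-0.09,0,0,0,0.14],
    [255,-0.74,-0.2,0,0,0,0.14],
  ],
)

```text
time_s: 4.8
ee_pos: [0.4803, 0.3545, 0.1422]
eef_rot: [3.141, 0.001, 1.917]
force: [8.5, -3.8, -4.7]
grip_width: 0.0244
grip_force: 10.0
```

Call:
apply_moves(
  deltas=[
    [255,-0.71,-0.3,0,0,0,0.14],
    [255,-0.66,-0.4,0,0,0,0.14],
    [255,-0.6,-0.48,0,0,0,0.14],
    [255,-0.52,-0.56,0,0,0,0.14],
    [255,-0.44,-0.63,0,0,0,0.14],
  ],
)

```text
time_s: 5.3
ee_pos: [0.4518, 0.3305, 0.1424]
eef_rot: [3.14, 0.003, 2.616]
force: [14.2, -1.0, -7.2]
grip_width: 0.0247
grip_force: 9.9
```

```bash
python3 arc.py 11 .14 1
```

```text
5.3 [0.45179725 0.33054541 0.14239227] [3.14045222e+00 2.63062919e-03 2.61642077e+00] [14.2 -1.  -7.2] 0.024707941648514743 9.93999034166336 q6 -0.47779339118601716
r 0.05379073978104287 ang 2.6039825982037472 crank 2.431982598203747
[[255, -0.45, -0.62, 0, 0, 0, 0.14], [255, -0.25, -0.73, 0, 0, 0, 0.14], [255, -0.14, -0.76, 0, 0, 0, 0.14], [255, -0.04, -0.77, 0, 0, 0, 0.14], [255, 0.07, -0.77, 0, 0, 0, 0.14], [255, 0.18, -0.75, 0, 0, 0, 0.14], [255, 0.28, -0.72, 0, 0, 0, 0.14], [255, 0.38, -0.67, 0, 0, 0, 0.14], [255, 0.47, -0.61, 0, 0, 0, 0.14], [255, 0.55, -0.54, 0, 0, 0, 0.14], [255, 0.62, -0.46, 0, 0, 0, 0.14]]
```

Call:
apply_moves(
  deltas=[
    [255,-0.25,-0.67,0,0,0,0.14],
    [255,-0.25,-0.73,0,0,0,0.14],
    [255,-0.14,-0.76,0,0,0,0.14],
    [255,-0.04,-0.77,0,0,0,0.14],
    [255,0.07,-0.77,0,0,0,0.14],
  ],
)

```text
time_s: 5.8
ee_pos: [0.4457, 0.2945, 0.1427]
eef_rot: [3.14, 0.003, -2.966]
force: [11.3, 8.7, -6.7]
grip_width: 0.0244
grip_force: 10.0
```

Call:
apply_moves(
  deltas=[
    [255,0.18,-0.75,0,0,0,0.14],
    [255,0.28,-0.72,0,0,0,0.14],
    [255,0.38,-0.67,0,0,0,0.14],
    [255,0.47,-0.61,0,0,0,0.14],
    [255,0.55,-0.54,0,0,0,0.14],
    [255,0.62,-0.46,0,0,0,0.14],
  ],
)

```text
time_s: 6.4
ee_pos: [0.47, 0.258, 0.1429]
eef_rot: [3.142, 0.004, -2.126]
force: [3.4, 14.6, -3.6]
grip_width: 0.0243
grip_force: 10.0
```

```bash
python3 arc.py 4 .1 1
```

```text
6.4 [0.469995   0.25795535 0.14290256] [ 3.14154075  0.0036549  -2.12626033] [ 3.4 14.6 -3.6] 0.02430658800627766 9.98821645975113 q6 -2.1544229300867936
r 0.053040556318678905 ang -2.127031020210747 crank -2.299031020210747
[[255, 0.38, -0.43, 0, 0, 0, 0.1], [255, 0.51, -0.22, 0, 0, 0, 0.1], [255, 0.52, -0.17, 0, 0, 0, 0.1], [255, 0.54, -0.11, 0, 0, 0, 0.1]]
```

Call:
apply_moves(
  deltas=[
    [60,0,0,0,0,0,0],
    [60,0,0,0,0,0,0],
    [60,0,0,0,0,0,0],
    [60,0,0,3,0,0,0],
    [60,0,0,2.5,0,0,-0.14],
    [60,0,0,0,0,0,-0.14],
    [60,0,0,0,0,0,-0.14],
    [60,0,0,0,0,0,-0.14],
    [60,0,0,0,0,0,-0.14],
    [60,0,0,0,0,0,-0.14],
  ],
)

```text
time_s: 7.4
ee_pos: [0.4692, 0.2568, 0.1975]
eef_rot: [-3.141, -0.0, -2.98]
force: [0.1, 0.4, 1.1]
grip_width: 0.0715
grip_force: 0.0
```

Call:
apply_moves(
  deltas=[
    [60,0,0,0,0,0,-0.14],
    [60,0,0,0,0,0,-0.14],
    [60,0,0,0,0,0,-0.14],
    [60,0,0,0,0,0,-0.14],
    [60,0,0,0,0,0,-0.14],
    [60,0,0,0,0,0,-0.14],
    [60,0,0,0,0,0,-0.14],
    [60,0,0,0,0,0,-0.14],
    [60,0,0,0,0,0,-0.14],
    [60,0,0,0,0,0,-0.14],
  ],
)

```text
time_s: 8.4
ee_pos: [0.4691, 0.2568, 0.1975]
eef_rot: [-3.141, 0.0, 1.904]
force: [0.4, 0.9, -0.6]
grip_width: 0.0718
grip_force: 0.0
```

Call:
apply_moves(
  deltas=[
    [60,0,0,0,0,0,-0.14],
    [60,0,0,0,0,0,-0.14],
    [60,0,0,0,0,0,-0.14],
    [60,0,0,0,0,0,-0.14],
    [60,0,0,0,0,0,-0.14],
    [60,0,0,0,0,0,-0.14],
    [60,0,0,0,0,0,-0.06],
    [60,0,0,0,0,0,0],
  ],
)

```text
time_s: 9.2
ee_pos: [0.4692, 0.2568, 0.1975]
eef_rot: [-3.142, 0.0, 1.009]
force: [0.1, 0.4, 0.1]
grip_width: 0.0718
grip_force: 0.0
```

```bash
sed -i 's/.498,.303/.499,.304/' arc.py; python3 arc.py 3 .14 1; python3 -c "
from h import *
s=snap('scene','pics/s2.png');s=cv2.imread('pics/s2.png');t=snap('top','pics/t2.png');t=cv2.imread('pics/t2.png')
im=np.hstack([s[200:350,330:530],t[150:300,60:260]]);cv2.imwrite('pics/z2.png',cv2.resize(im,None,fx=2,fy=2,interpolation=cv2.INTER_CUBIC))"
```

```text
9.2 [0.46920852 0.25678131 0.19748322] [-3.14155346e+00  1.59697167e-04  1.00872044e+00] [0.1 0.4 0.1] 0.07184661981745735 0.0 q6 0.9943797538331202
r 0.055831329635227175 ang -2.133645347478063 crank -2.305645347478063
[[255, 0.72, -0.29, 0, 0, 0, 0.14], [255, 0.72, -0.27, 0, 0, 0, 0.14], [255, 0.75, -0.16, 0, 0, 0, 0.14]]
```

View pics/z2.png

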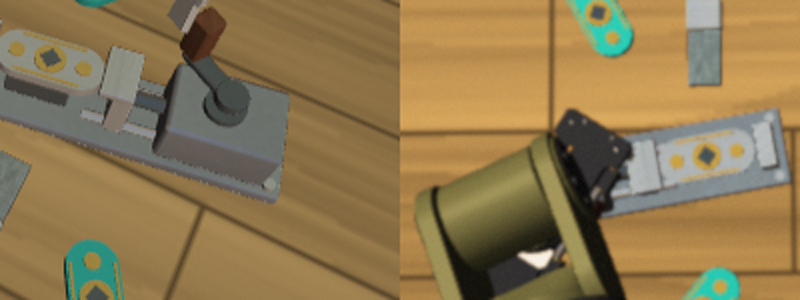

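The crank has turned to the robot side as expected and the grip sits below the jaws. Regrasping.

Call:
apply_moves(
  deltas=[
    [60,0,0,-3,0,0,0],
    [60,0,0,-2.5,0,0,0],
    [255,0,0,0,0,0,0],
    [255,0,0,0,0,0,0],
    [255,0,0,0,0,0,0],
    [255,0,0,0,0,0,0],
    [255,0,0,0,0,0,0],
    [255,0,0,0,0,0,0],
    [255,0,0,0,0,0,0],
    [255,0,0,0,0,0,0],
  ],
  grip_force=10,
)

```text
time_s: 10.3
ee_pos: [0.4695, 0.2568, 0.1428]
eef_rot: [3.141, -0.0, 1.011]
force: [-1.2, -1.0, 3.3]
grip_width: 0.0238
grip_force: 10.0
```

```bash
python3 arc.py 22 .14 1
```

```text
10.3 [0.46951827 0.25675824 0.1427803 ] [ 3.14129370e+00 -2.94231706e-04  1.01090746e+00] [-1.2 -1.   3.3] 0.02375802734242303 9.970052540302277 q6 0.9919508806438505
r 0.05568622711035759 ang -2.1287199166563995 crank -2.3007199166563996
[[255, 0.72, -0.3, 0, 0, 0, 0.14], [255, 0.72, -0.26, 0, 0, 0, 0.14], [255, 0.75, -0.16, 0, 0, 0, 0.14], [255, 0.77, -0.05, 0, 0, 0, 0.14], [255, 0.77, 0.06, 0, 0, 0, 0.14], [255, 0.75, 0.16, 0, 0, 0, 0.14], [255, 0.72, 0.27, 0, 0, 0, 0.14], [255, 0.68, 0.36, 0, 0, 0, 0.14], [255, 0.62, 0.45, 0, 0, 0, 0.14], [255, 0.55, 0.54, 0, 0, 0, 0.14], [255, 0.47, 0.61, 0, 0, 0, 0.14], [255, 0.38, 0.67, 0, 0, 0, 0.14], [255, 0.28, 0.71, 0, 0, 0, 0.14], [255, 0.18, 0.75, 0, 0, 0, 0.14], [255, 0.08, 0.77, 0, 0, 0, 0.14], [255, -0.03, 0.77, 0, 0, 0, 0.14], [255, -0.14, 0.76, 0, 0, 0, 0.14], [255, -0.24, 0.73, 0, 0, 0, 0.14], [255, -0.34, 0.69, 0, 0, 0, 0.14], [255, -0.44, 0.63, 0, 0, 0, 0.14], [255, -0.52, 0.57, 0, 0, 0, 0.14], [255, -0.59, 0.49, 0, 0, 0, 0.14]]
```

Call:
apply_moves(
  deltas=[
    [255,0.72,-0.3,0,0,0,0.14],
    [255,0.72,-0.26,0,0,0,0.14],
    [255,0.75,-0.16,0,0,0,0.14],
    [255,0.77,-0.05,0,0,0,0.14],
    [255,0.77,0.06,0,0,0,0.14],
    [255,0.75,0.16,0,0,0,0.14],
    [255,0.72,0.27,0,0,0,0.14],
    [255,0.68,0.36,0,0,0,0.14],
  ],
)

```text
time_s: 11.1
ee_pos: [0.5292, 0.2571, 0.1428]
eef_rot: [3.14, 0.001, 2.136]
force: [3.4, -2.5, 2.2]
grip_width: 0.0238
grip_force: 10.1
```

Call:
apply_moves(
  deltas=[
    [255,0.62,0.45,0,0,0,0.14],
    [255,0.55,0.54,0,0,0,0.14],
    [255,0.47,0.61,0,0,0,0.14],
    [255,0.38,0.67,0,0,0,0.14],
    [255,0.28,0.71,0,0,0,0.14],
    [255,0.18,0.75,0,0,0,0.14],
    [255,0.08,0.77,0,0,0,0.14],
  ],
)

```text
time_s: 11.8
ee_pos: [0.5558, 0.3022, 0.1428]
eef_rot: [3.141, 0.004, 3.115]
force: [13.3, -1.5, -1.9]
grip_width: 0.0245
grip_force: 10.0
```

```bash
python3 arc.py 8 .14 1
```

```text
11.8 [0.5557931  0.30224213 0.14284625] [3.14113224 0.00438507 3.11539399] [13.3 -1.5 -1.9] 0.02447506034909401 10.03720298409462 q6 -1.1032232345454696
r 0.05682029926204206 ang -0.030942216527931443 crank -0.20294221652793143
[[255, -0.21, 0.77, 0, 0, 0, 0.14], [255, -0.14, 0.76, 0, 0, 0, 0.14], [255, -0.24, 0.73, 0, 0, 0, 0.14], [255, -0.34, 0.69, 0, 0, 0, 0.14], [255, -0.43, 0.64, 0, 0, 0, 0.14], [255, -0.52, 0.57, 0, 0, 0, 0.14], [255, -0.59, 0.49, 0, 0, 0, 0.14], [255, -0.66, 0.4, 0, 0, 0, 0.14]]
```

Call:
apply_moves(
  deltas=[
    [255,0,0.77,0,0,0,0.14],
    [255,-0.14,0.76,0,0,0,0.14],
    [255,-0.24,0.73,0,0,0,0.14],
    [255,-0.34,0.69,0,0,0,0.14],
    [255,-0.43,0.64,0,0,0,0.14],
    [255,-0.52,0.57,0,0,0,0.14],
    [255,-0.59,0.49,0,0,0,0.14],
    [255,-0.66,0.4,0,0,0,0.14],
  ],
)

```text
time_s: 12.6
ee_pos: [0.5254, 0.3547, 0.143]
eef_rot: [-3.14, 0.005, -2.047]
force: [7.7, 10.2, -0.5]
grip_width: 0.024
grip_force: 10.0
```

Call:
apply_moves(
  deltas=[
    [60,0,0,0,0,0,0],
    [60,0,0,0,0,0,0],
    [60,0,0,0,0,0,0],
    [60,0,0,3,0,0,0],
    [60,0,0,2.5,0,0,-0.14],
    [60,0,0,0,0,0,-0.14],
    [60,0,0,0,0,0,-0.14],
    [60,0,0,0,0,0,-0.14],
    [60,0,0,0,0,0,-0.14],
    [60,0,0,0,0,0,-0.14],
  ],
)

```text
time_s: 13.6
ee_pos: [0.5248, 0.3527, 0.1973]
eef_rot: [-3.141, -0.0, -2.9]
force: [0.6, 0.2, -0.3]
grip_width: 0.0718
grip_force: 0.0
```

Call:
apply_moves(
  deltas=[
    [60,0,0,0,0,0,-0.14],
    [60,0,0,0,0,0,-0.14],
    [60,0,0,0,0,0,-0.14],
    [60,0,0,0,0,0,-0.14],
    [60,0,0,0,0,0,-0.14],
    [60,0,0,0,0,0,-0.14],
    [60,0,0,0,0,0,-0.14],
    [60,0,0,0,0,0,-0.14],
    [60,0,0,0,0,0,-0.14],
    [60,0,0,0,0,0,-0.14],
  ],
)

```text
time_s: 14.6
ee_pos: [0.5248, 0.3527, 0.1973]
eef_rot: [-3.141, 0.0, 1.983]
force: [0.4, -0.6, 0.7]
grip_width: 0.0717
grip_force: 0.0
```

Call:
apply_moves(
  deltas=[
    [60,0,0,0,0,0,-0.14],
    [60,0,0,0,0,0,-0.14],
    [60,0,0,0,0,0,-0.14],
    [60,0,0,0,0,0,-0.14],
    [60,0,0,0,0,0,-0.14],
    [60,0,0,0,0,0,-0.14],
    [60,0,0,0,0,0,-0.06],
    [60,0,0,0,0,0,0],
  ],
)

```text
time_s: 15.4
ee_pos: [0.5248, 0.3527, 0.1973]
eef_rot: [-3.141, 0.0, 1.088]
force: [-0.6, 0.2, -0.2]
grip_width: 0.0718
grip_force: 0.0
```

```bash
python3 arc.py 8 .12 1
```

```text
15.4 [0.52476272 0.35273611 0.19727605] [-3.14139021e+00  3.75137202e-04  1.08826768e+00] [-0.6  0.2 -0.2] 0.0718327689909133 0.0 q6 1.0164395462172215
r 0.05512645817774852 ang 1.0845183279708241 crank 0.9125183279708242
[[255, -0.61, 0.26, 0, 0, 0, 0.12], [255, -0.63, 0.2, 0, 0, 0, 0.12], [255, -0.65, 0.12, 0, 0, 0, 0.12], [255, -0.66, 0.04, 0, 0, 0, 0.12], [255, -0.66, -0.04, 0, 0, 0, 0.12], [255, -0.65, -0.11, 0, 0, 0, 0.12], [255, -0.63, -0.19, 0, 0, 0, 0.12], [255, -0.6, -0.27, 0, 0, 0, 0.12]]
```

Call:
apply_moves(
  deltas=[
    [60,0,0,-3,0,0,0],
    [60,0,0,-2.5,0,0,0],
    [255,0,0,0,0,0,0],
    [255,0,0,0,0,0,0],
    [255,0,0,0,0,0,0],
    [255,0,0,0,0,0,0],
    [255,0,0,0,0,0,0],
    [255,0,0,0,0,0,0],
    [255,0,0,0,0,0,0],
    [255,0,0,0,0,0,0],
  ],
)

```text
time_s: 16.4
ee_pos: [0.5246, 0.3532, 0.1428]
eef_rot: [3.142, -0.001, 1.091]
force: [-1.7, 1.6, 3.5]
grip_width: 0.0241
grip_force: 10.0
```

Call:
apply_moves(
  deltas=[
    [255,-0.61,0.26,0,0,0,0.12],
    [255,-0.63,0.2,0,0,0,0.12],
    [255,-0.65,0.12,0,0,0,0.12],
    [255,-0.66,0.04,0,0,0,0.12],
    [255,-0.66,-0.04,0,0,0,0.12],
    [255,-0.5,-0.09,0,0,0,0.09],
  ],
)

```text
time_s: 17.0
ee_pos: [0.4879, 0.3584, 0.1428]
eef_rot: [3.139, -0.001, 1.786]
force: [5.5, 4.8, -0.4]
grip_width: 0.0239
grip_force: 10.0
```

```bash
python3 arc.py 3 .05 1
```

```text
17.0 [0.48786618 0.35840504 0.142832  ] [ 3.13927143e+00 -8.09754975e-04  1.78602291e+00] [ 5.5  4.8 -0.4] 0.023898180845606853 10.021183043718338 q6 0.35791916715569394
r 0.05553260674399847 ang 1.772656016840549 crank 1.600656016840549
[[255, -0.26, -0.11, 0, 0, 0, 0.05], [255, -0.26, -0.08, 0, 0, 0, 0.05], [255, -0.26, -0.09, 0, 0, 0, 0.05]]
```

Crank is at about 7.88. Nudging gently to the stop.

Call:
apply_moves(
  deltas=[
    [255,-0.26,-0.05,0,0,0,0.05],
    [255,-0.26,-0.08,0,0,0,0.05],
  ],
)

```text
time_s: 17.2
ee_pos: [0.4828, 0.3571, 0.1428]
eef_rot: [3.139, -0.001, 1.883]
force: [4.6, 3.7, -1.1]
grip_width: 0.0241
grip_force: 10.0
```

Call:
apply_moves(
  deltas=[
    [255,-0.2,-0.06,0,0,0,0.03],
    [255,0,0,0,0,0,0],
    [255,0,0,0,0,0,0],
  ],
)

```text
time_s: 17.5
ee_pos: [0.4824, 0.3567, 0.1428]
eef_rot: [3.135, -0.001, 1.91]
force: [18.0, 8.5, -7.0]
grip_width: 0.0249
grip_force: 10.0
```

Against the stop: the force has risen and motion has stopped. Release, rise and move over the buckle.

Call:
apply_moves(
  deltas=[
    [0,0,0,0,0,0,0],
    [0,0,0,0,0,0,0],
    [0,0,0,0,0,0,0],
    [0,0,0,3,0,0,0],
    [0,0,0,2.5,0,0,0],
    [0,0.9,-4.3,0,0,0,-0.04],
    [0,0.9,-4.3,0,0,0,-0.04],
    [0,0.9,-4.3,0,0,0,-0.04],
    [0,0.9,-4.3,0,0,0,-0.03],
    [0,0.8,-4.5,0,0,0,-0.02],
  ],
)

```text
time_s: 18.5
ee_pos: [0.5243, 0.1374, 0.1975]
eef_rot: [3.142, 0.0, 1.74]
force: [0.9, -0.9, -0.7]
grip_width: 0.094
grip_force: 0.0
```

```bash
python3 - <<'E'
from h import *
o=ctrl.get_obs(); print(o['time_s'],o['ee_pos'],o['eef_rot'],o['qpos'][5],o['grip_width'])
snap('scene','pics/s3.png');snap('top','pics/t3.png')
s=cv2.imread('pics/s3.png');t=cv2.imread('pics/t3.png')
im=np.hstack([s[180:310,290:490],t[180:310,80:280]]);cv2.imwrite('pics/z3.png',cv2.resize(im,None,fx=2,fy=2,interpolation=cv2.INTER_CUBIC))
E
```

```text
18.5 [0.52425038 0.13744652 0.19754209] [3.14157881e+00 4.02705601e-06 1.74002454e+00] 0.019598529020102024 0.09402861521926255
```

View pics/z3.png

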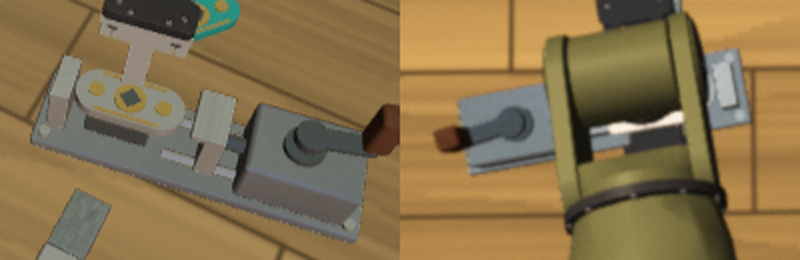

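The jaw is clear of the buckle end, and the buckle hasn't moved (diamond near (355,228) in the scene view). Descend and grip.

Call:
apply_moves(
  deltas=[
    [0,0.25,0.2,-3,0,0,0],
    [0,0,0,-3,0,0,0],
    [0,0,0,-2.5,0,0,0],
    [0,0,0,-1.5,0,0,0],
    [0,0,0,-0.95,0,0,0],
    [255,0,0,0,0,0,0],
    [255,0,0,0,0,0,0],
    [255,0,0,0,0,0,0],
    [255,0,0,0,0,0,0],
    [255,0,0,0,0,0,0],
  ],
  grip_force=35,
)

```text
time_s: 19.6
ee_pos: [0.527, 0.1411, 0.0884]
eef_rot: [3.141, -0.0, 1.741]
force: [0.1, 0.3, 0.2]
grip_width: 0.058
grip_force: 0.0
```

Call:
apply_moves(
  deltas=[
    [255,0,0,0,0,0,0],
    [255,0,0,0,0,0,0],
    [255,0,0,0,0,0,0],
    [255,0,0,0,0,0,0],
  ],
)

```text
time_s: 20.0
ee_pos: [0.5271, 0.1411, 0.0883]
eef_rot: [3.141, 0.0, 1.741]
force: [-0.3, 0.4, 3.7]
grip_width: 0.0494
grip_force: 35.0
```

Call:
apply_moves(
  deltas=[
    [255,0,0,0.5,0,0,0],
    [255,0,0,1,0,0,0],
    [255,0,0,2,0,0,0],
    [255,0,0,2,0,0,0],
    [255,0,0,2.5,0,0,0],
    [255,0,0,0,0,0,0],
  ],
)

```text
time_s: 20.6
ee_pos: [0.5279, 0.1413, 0.1712]
eef_rot: [3.137, -0.0, 1.741]
force: [1.3, 0.5, -3.7]
grip_width: 0.0497
grip_force: 35.0
```

```bash
python3 - <<'E'
from h import *
snap('scene','pics/s4.png')
s=cv2.imread('pics/s4.png');cv2.imwrite('pics/z4.png',cv2.resize(s[130:310,290:490],None,fx=3,fy=3,interpolation=cv2.INTER_CUBIC))
E
```

```text
(no output)
```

View pics/z4.png

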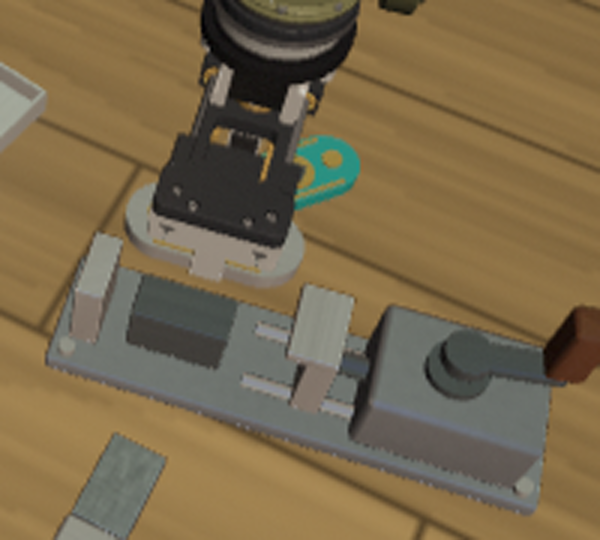

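Buckle held level, clear of the fixture. Carrying it to the pad.

Call:
apply_moves(
  deltas=[
    [255,-0.68,-2.85,0,0,0,-0.137],
    [255,-0.68,-2.85,0,0,0,-0.137],
    [255,-0.68,-2.85,0,0,0,-0.137],
    [255,-0.68,-2.85,0,0,0,-0.137],
    [255,-0.68,-2.85,0,0,0,-0.137],
    [255,-0.68,-2.85,0,0,0,-0.137],
    [255,-0.68,-2.85,0,0,0,-0.137],
  ],
)

```text
time_s: 21.35
ee_pos: [0.4781, -0.0594, 0.1665]
eef_rot: [-3.14, 0.001, 0.776]
force: [-0.0, -0.7, -2.9]
grip_width: 0.0495
grip_force: 35.0
```

Call:
apply_moves(
  deltas=[
    [255,-0.68,-2.85,0,0,0,-0.137],
    [255,-0.68,-2.85,0,0,0,-0.137],
    [255,-0.68,-2.85,0,0,0,-0.137],
    [255,-0.68,-2.85,0,0,0,-0.137],
    [255,-0.68,-2.85,0,0,0,-0.137],
    [255,-0.68,-2.85,0,0,0,-0.137],
    [255,-0.68,-2.85,0,0,0,-0.137],
    [255,0,0,0,0,0,0],
    [255,0,0,0,0,0,0],
  ],
)

```text
time_s: 22.25
ee_pos: [0.431, -0.2579, 0.1666]
eef_rot: [-3.141, 0.002, -0.177]
force: [0.5, 0.5, -3.0]
grip_width: 0.0493
grip_force: 35.0
```

Call:
apply_moves(
  deltas=[
    [255,0.2,0,-3,0,0,-0.006],
    [255,0,0,-3,0,0,0],
    [255,0,0,-3,0,0,0],
    [255,0,0,-2,0,0,0],
    [255,0,0,-1,0,0,0],
    [255,0,0,-0.5,0,0,0],
    [255,0,0,-0.4,0,0,0],
    [255,0,0,0,0,0,0],
  ],
)

```text
time_s: 23.05
ee_pos: [0.4338, -0.2579, 0.0392]
eef_rot: [3.141, -0.001, -0.183]
force: [0.5, 0.1, -3.5]
grip_width: 0.0494
grip_force: 35.0
```

```bash
python3 - <<'E'
from h import *
o=ctrl.get_obs(); print(o['ee_pos'],o['eef_rot'],o['force'])
snap('scene','pics/s5.png')
s=cv2.imread('pics/s5.png');cv2.imwrite('pics/z5.png',cv2.resize(s[90:270,110:310],None,fx=3,fy=3,interpolation=cv2.INTER_CUBIC))
E
```

```text
[ 0.43383934 -0.25789483  0.03923665] [ 3.14140277e+00 -5.01449706e-04 -1.82738377e-01] [ 0.46858048  0.10396754 -3.51136275]
```

View pics/z5.png

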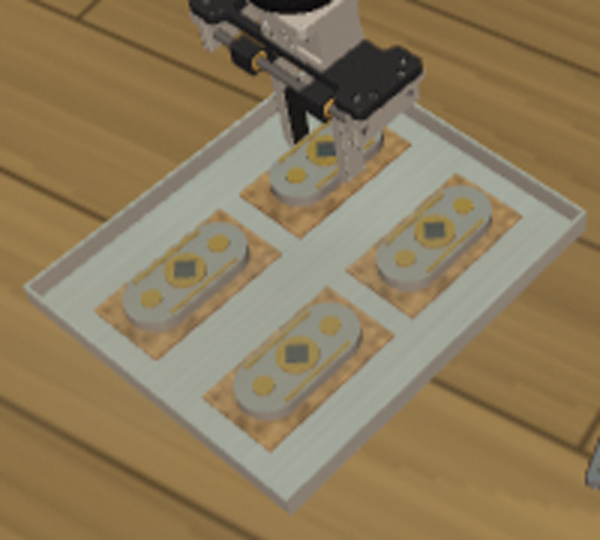

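Buckle is about 5 mm above the pad and aligned with it. Lowering slowly.

Call:
apply_moves(
  deltas=[
    [255,0,0,-0.2,0,0,0],
    [255,0,0,-0.2,0,0,0],
    [255,0,0,-0.1,0,0,0],
    [255,0,0,0,0,0,0],
    [255,0,0,0,0,0,0],
  ],
)

```text
time_s: 23.6
ee_pos: [0.4337, -0.258, 0.0343]
eef_rot: [3.141, -0.0, -0.183]
force: [-2.1, 2.5, 4.7]
grip_width: 0.0498
grip_force: 35.0
```

Contact: the z force went from -3.5 to +4.7 N. Release and rise.

Call:
apply_moves(
  deltas=[
    [0,0,0,0,0,0,0],
    [0,0,0,0,0,0,0],
    [0,0,0,0,0,0,0],
    [0,0,0,0,0,0,0],
    [0,0,0,0,0,0,0],
    [0,0,0,2,0,0,0],
    [0,0,0,4,0,0,0],
    [0,0,0,4,0,0,0],
    [0,0,0,4,0,0,0],
    [0,0,0,4,0,0,0],
  ],
)

```text
time_s: 24.6
ee_pos: [0.4334, -0.2578, 0.2157]
eef_rot: [3.142, -0.0, -0.183]
force: [0.2, -0.3, -0.3]
grip_width: 0.0942
grip_force: 0.0
```

Call:
apply_moves(
  deltas=[
    [0,-2,3,2,0,0,0],
    [0,-2,3,2,0,0,0],
    [0,-2,4,0,0,0,0],
    [0,0,4,0,0,0,0],
    [0,0,4,0,0,0,0],
    [0,0,4,0,0,0,0],
    [0,0,4,0,0,0,0],
    [0,0,0,0,0,0,0],
  ],
)

```text
time_s: 25.4
ee_pos: [0.3733, 0.0053, 0.2541]
eef_rot: [-3.141, -0.0, -0.179]
force: [-0.5, -2.0, 0.0]
grip_width: 0.0942
grip_force: 0.0
```

```bash
python3 - <<'E'
from h import *
print(ctrl.get_obs()['ee_pos'])
snap('top','pics/t6.png');snap('scene','pics/s6.png')
t=cv2.imread('pics/t6.png');s=cv2.imread('pics/s6.png')
cv2.imwrite('pics/z6.png',np.hstack([cv2.resize(t[145:320,290:440],None,fx=2.6,fy=2.6,interpolation=cv2.INTER_CUBIC),cv2.resize(s[90:265,110:260],None,fx=2.6,fy=2.6,interpolation=cv2.INTER_CUBIC)]))
E
```

```text
[0.3733039  0.00528687 0.25412392]
```

View pics/z6.png

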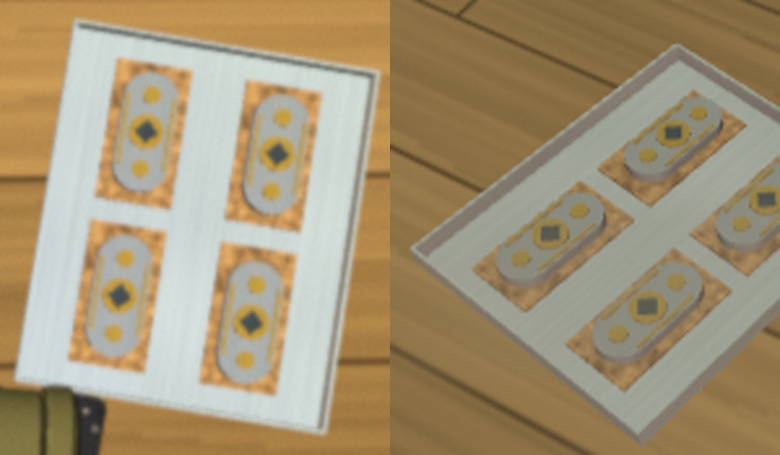

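The buckle lies centred and lengthwise on the pad (diamond at (251,322), pad centre about (249,318), roughly 3 mm apart). The other three look untouched.

```bash
python3 -c "
from station import ctrl
print(ctrl.hand_in())"
```

```text
the job is handed in; nothing more can be done
None
```

I wound the jaw open to its stop and set the buckle down decorated side up, lengthwise and about 3 mm off centre on the empty pad; the job is handed in at about 25 s of the 72 s, with no verdict shown.

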